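# Load a test cell and clamp it to the set force

### The arm

A 6-joint arm with a two-finger parallel gripper is mounted at the origin on the work surface. World frame = base frame: x ahead of the robot, y to its left, z up, the work surface at z = 0. Lengths are in mm, angles in rad, forces in N, time in s.
With the tool pointing down it reaches from about 300 to 750 mm from the base axis. Payload 8.5 kg.
Tool frame: the origin (TCP) lies between the finger pads; the fingertips stand 19 mm ahead of it and the grasp point (between the pads) is the TCP; x points along the fingers, y is the direction in which the jaws open and shut, and the axes are right-handed (so a half turn about x gives the same grasp; the last joint's range is limited). The gripper opens to 85 mm and grips with 20 to 120 N. Pads are 22 mm wide; open, the fingers measure 114 mm over their backs; the gripper's body (76 mm by 85 mm) begins 54 mm behind the grasp point. The pads swing forward as they close: fully open they stand 13 mm farther back than shut.
Start: joints at [1.076, 0.381, 1.297, -0, 1.464, -0.215], TCP at [151.881, 528.595, 219.122] pointing down, gripper open.
Joint ranges: [-3.11, 3.11], [-0.89, 2.33], [0.22, 2.48], [-1.42, 4.56], [0.17, 2.85], [-2.88, 2.88]. Speed limits (rad/s): [2.39, 2.39, 3.14, 3.14, 3.14, 3.14].

### API

Orientations are given as a unit quaternion [x, y, z, w].
In Python, from bench import observe, get_image, get_calibration, close_job gives the robot as it stands.
- The arm moves only by the tool servo_tool, never from a script. Its argument "rows" is a list that holds one entry, the list of rows, each a list of 5 numbers: the shift along the world's x, y, z in mm, then the turn about the world's z in rad, then the finger opening in mm, from 0 to 85.4. In form: [[[tx, ty, tz, turn, hand], ...]]. A call has 1 to 12 rows; each row is the pose to reach, as a shift and turn from the pose commanded when the call began; what a row does not reach only later rows make up. A row lasts 1/10 s, in which the tool goes at most 50 mm and 8.59 degrees, less where a joint would pass 70% of its speed; a pose out of reach is approached as far as the arm can. A call with a gripper value outside its range is refused whole. The fingers move at their own pace and stop on an object; "newtons" is the grip in N (left out, the last holds). Time passes only in rows, so rows that repeat a pose let the fingers close. It gives the time, the measured TCP pose, the force and the opening at its end, in the units of the state.
- observe(): the state, without advancing time (a new reading comes with each control period).
- get_image(name): name is "side" or "top" or "wrist"; returns (picture, depth): 480x640x3 uint8, red, green, blue; 480x640 float32, mm along the optical axis (not along the pixel's ray), 0 where there is no reading.
- get_calibration(name): a dict with "fx", "fy", "cx", "cy" (pixels), "T" (4x4, takes a point from camera to world coordinates). Camera axes: x right, y up, looking along -z (the intrinsics and any distortion apply to the point x, -y, -z); pixel columns grow to the right and rows downward; lengths in mm; the calibration is good to about 2 mm. A picture is of the moment at which its call begins: read the wrist's pose just before it. get_calibration takes no time and is no camera call; for the wrist camera it gives the pose at the moment of the call.
- close_job(): hands the job in, once; it reports no verdict.
The state is a dict: "time": time; "joint_pos": joint angles; "joint_velocities": joint speeds; "effort": joint torques, N m; "eef_pos": TCP position; "ee_rot": TCP orientation; "force": force on the tool from outside, world axes, zero at the start; "wrist_torque": the same for the moment, N m; "opening": finger opening in mm.
Only numpy, scipy, OpenCV 4.12 (cv2) and the standard library are available. Lean on these libraries where they do the work, as an engineer would, in place of code of your own. Each camera call takes 0.05 s, during which the arm holds its last target. There are 200 camera calls.

### The job

Push the slide that carries the test cell into the clamping press until its push-push catch holds it when you let go, then turn the clamp screw's bar handle clockwise until the white force tab pops out of the left end of the crosshead. Stop turning soon after it pops, within an eighth of a turn, so that the cell is not over-clamped. Leave the slide caught and do not disturb the other things on the bench.

Things in the scene. Friction and masses are not known exactly. Their poses are not given: they have to be found in the camera images.
- press: Clamping press, fixed: grey base plate 250 x 170 x 12 mm with slide housing, two aluminium columns, a grey crossbar (44 x 178 x 24 mm, along y, top 165 mm above the bench) and below it a crosshead that the screw drives down the columns. Origin: centre of the base's underside; x from the push plate in front (robot's side) to the back, along the slide's travel; y left. Vertical screw axis at x = +20 mm, y = 0.
- carriage (a joint): How far in the slide is, m. 0 = out (held there by a 3 to 5.5 N return spring); 0.040 = pressed to the end; 0.029 = held by the push-push catch. Press to the end (0.039; the catch resists with up to 10 N on the way, so press with 12 to 25 N) and let go: it comes back 10 mm and stays at 0.029. Pressed to the end again, it is freed and springs out to 0. Let go before the end, it springs back out.
- push_plate (a point): Centre of the front face of the slide's upright aluminium push plate, 85 mm above the bench: plate 80 mm wide (y), 12 mm thick, 42 to 98 mm above the bench. Moves with the slide; axes as the press. Push it along the press's +x, e.g. with closed fingertips. The steel test cell (56 mm across, top about 103 mm above the bench) stands on the slide behind it.
- handle (a point): Grip point of the screw's steel bar handle, on the screw axis, 11 mm above the bar's underside: a level bar 76 mm long (its own x), 14 mm wide (its own y), 18 mm high, on a round stem 14 mm across. Free space under the bar: 40 mm at screw = 0, less 4 mm per rad turned. Nothing else stands as high within 90 mm of the axis.
- screw (a joint): Angle of the clamp screw, rad; grows clockwise seen from above, which tightens. Handle and screw go down 4 mm per rad (a steep quick-acting thread). Turning takes 0.1 to 0.2 N m; it stays where it is left. It needs 1.1 to 2.5 rad in all, differing as the cell's height does, so more than one grasp may be needed.
- pad (a joint): How far the force spring in the crosshead is compressed, m: 0 until the rubber pad (36 mm across, below the crosshead) meets the cap of the cell, then grows 4 mm per rad of screw. The tab pops at about 0.003 (10 N). Above 0.0065 (19 N), about 0.85 rad after the pop, the cell is over-clamped.
- tab (a joint): How far the sprung white force tab stands out, m: 0 = in, flush with the left (+y) end of the crosshead; about 0.018 = popped out (it may creep 2 mm just before). It then stays out.
- tab_end (a point): Outer end of the white force tab, 26 mm wide and 9 mm high, in the +y end face of the crosshead (x = +20 mm, y = +100 mm in the press when in; 129 mm above the bench at screw = 0, 4 mm lower per rad). It moves along the press's +y as it pops out.
- spare_cell: Bystander: a spare steel test cell, 56 mm across, 44 mm high, standing beside the press. Origin at its underside.
- reagent: Bystander: amber bottle, 66 mm across, 140 mm high. Origin at its underside.
- jar: Bystander: white jar, 60 mm across, 75 mm high, beside the press. Origin at its underside.
- beaker: Bystander: glass beaker, 70 mm across, 90 mm high. Origin at its underside.
- spatula: Bystander: spatula 190 mm long, lying.
- wrench: Bystander: wrench 150 mm long, lying.
- mouse: Bystander: round grey computer mouse, 62 mm across, 33 mm high. Origin at its underside.

How it is judged:
By the outcome, as a careful person would: the job done as asked, in the order asked, and still so for the second after the job is handed in, with the robot touching nothing.
It also fails if it takes over 58 s, if anything falls off the work surface, if the arm or the gripper's body presses on something with over 40 N, if the wrist force passes 120 N, or if a joint passes its speed limit or range.

## Working session

There is one attempt and no reset: what is moved stays moved. The work goes in short steps, Python scripts to look and compute and a tool call to move; the robot and the scene stay as the last step left them, time stands still between calls to the robot, and variables do not carry over. Pictures are saved under pics/ and viewed, about 8 in all and at most 12, crops included, and the job is handed in when it is done.

Besides the shell and the picture viewer there is one more tool, called after "Call:" as name(argument=value, ...) on one line, values as JSON. servo_tool: Moves the arm, as the interface text tells. Its arguments: {"type":"object","properties":{"rows":{"type":"array"},"newtons":{"type":"number"}},"required":["rows"]}

```bash
mkdir -p pics; cat > h.py <<'E'
import numpy as np, cv2
from bench import *
def snap(n,f):
    c=get_calibration(n); p,d=get_image(n)
    cv2.imwrite('pics/'+f+'.png',p[:,:,::-1]); np.savez('pics/'+f,p=p,d=d,T=c['T'],k=[c['fx'],c['fy'],c['cx'],c['cy']])
    return p,d,c
def load(f):
    z=np.load('pics/'+f+'.npz'); return z['p'],z['d'],z['T'],z['k']
def pts(d,T,k):
    v,u=np.mgrid[0:480,0:640]
    P=np.stack([(u-k[2])/k[0]*d,-(v-k[3])/k[1]*d,-d],-1)
    return P@T[:3,:3].T+T[:3,3]
E
python3 - <<'E'
from h import *
print(observe())
for n in ['top','side']:
    p,d,c=snap(n,n+'0'); print(n,c)
a=[cv2.imread(f'pics/{n}0.png') for n in['top','side']]
E
```

```text
{'time': 0.0, 'joint_pos': array([ 1.07568673e+00,  3.81207449e-01,  1.29829197e+00, -2.02728199e-05,
        1.46364595e+00, -2.15293228e-01]), 'joint_velocities': array([-0.00142187, -0.00015161,  0.00046881,  0.0003551 , -0.00170358,
        0.00149625]), 'effort': array([ 4.96518296e-04, -4.48469388e+01, -2.31270325e+01, -1.27791036e-04,
        4.88879959e-03, -6.16233464e-06]), 'eef_pos': array([151.73926173, 528.3048288 , 218.49513961]), 'ee_rot': array([ 0.09808962,  0.70038164, -0.09912398,  0.70001316]), 'force': array([-0.0145541 , -0.03176647, -0.66844656]), 'wrist_torque': array([-0.01767401, -0.02457164,  0.00751981]), 'opening': 85.52278738628806}
top {'fx': 621.7513451825167, 'fy': 621.7513451825167, 'cx': 319.06115341622086, 'cy': 239.52543708408135, 'T': array([[-2.30623656e-02,  9.91030354e-01, -1.31631928e-01,
         3.34698252e+02],
       [-9.99718759e-01, -2.21335348e-02,  8.51521951e-03,
        -5.20273457e+00],
       [ 5.52536116e-03,  1.31791289e-01,  9.91262088e-01,
         1.65002415e+03],
       [ 0.00000000e+00,  0.00000000e+00,  0.00000000e+00,
         1.00000000e+00]])}
side {'fx': 480.2051281279899, 'fy': 480.2051281279899, 'cx': 324.11780575055525, 'cy': 232.54302733320804, 'T': array([[ 9.82187322e-01,  1.24116572e-01, -1.41078492e-01,
         3.57856536e+02],
       [-1.87490992e-01,  5.97561004e-01, -7.79594750e-01,
        -8.02441786e+02],
       [-1.24576227e-02,  7.92159026e-01,  6.10187581e-01,
         8.08682352e+02],
       [ 0.00000000e+00,  0.00000000e+00,  0.00000000e+00,
         1.00000000e+00]])}
```

View pics/top0.png

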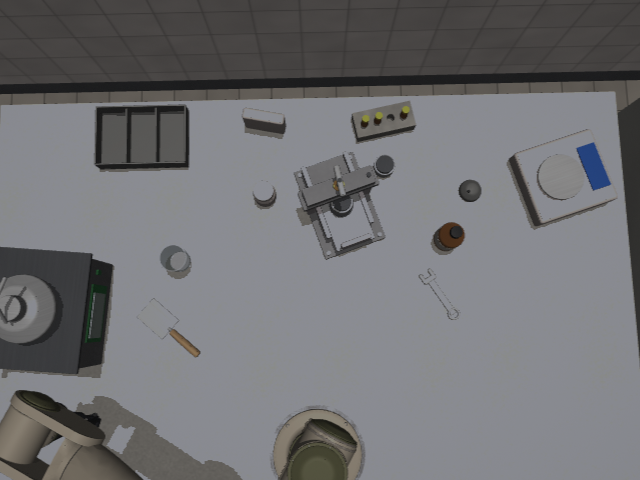

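View pics/side0.png

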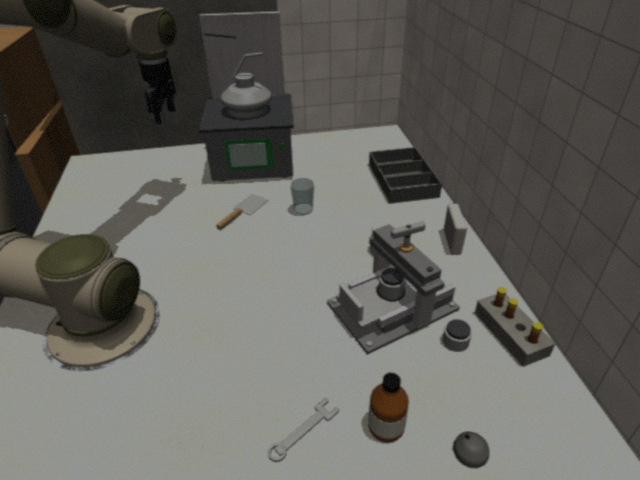

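The top view shows the press at about (340,205), yawed some 15–20°, with the handle at (339,182) and the push plate at about (355,240). I'll measure these with the depth.

```bash
python3 - <<'E'
from h import *
for n in['top0','side0']:
    p,d,T,k=load(n); P=pts(d,T,k); 
    box=(d>0)&(P[...,0]>450)&(P[...,0]<900)&(abs(P[...,1]+50)<130)
    print(n,'table',np.median(P[...,2][box&(P[...,2]<8)]))
    for lo,hi,nm in[(155,174,'bar'),(180,260,'handle'),(88,99,'plate'),(9,16,'base')]:
        m=(box&(P[...,2]>lo)&(P[...,2]<hi)).astype(np.uint8)
        nn,L,st,ce=cv2.connectedComponentsWithStats(m)
        for i in range(1,nn):
            if st[i,4]<12: continue
            Q=P[L==i]; r=cv2.minAreaRect(Q[:,:2].astype(np.float32))
            print(nm,st[i,4],ce[i].round(),'med z',np.median(Q[:,2]).round(1),'rect',np.round(r[0],1),np.round(r[1],1),round(r[2],1))
p,d,T,k=load('top0')
a=cv2.resize(p[140:270,280:410],(780,780))[:, :, ::-1]
cv2.imwrite('pics/c1.png',cv2.resize(a,(600,600)))
E
```

```text
top0 table 0.8060348090423304
bar 561 [358. 179.] med z 166.0 rect [ 680.5 -116.4] [46.2 78. ] 18.3
bar 630 [321. 192.] med z 165.8 rect [649.3 -26.7] [46.  88.2] 18.0
handle 201 [340. 181.] med z 222.7 rect [664.  -69.1] [77.  14.3] 11.5
plate 39 [281. 118.] med z 91.1 rect [859.9  71.7] [13.  27.8] 89.1
plate 57 [341. 209.] med z 94.1 rect [622.  -76.6] [53.8 24.8] 83.7
plate 58 [361. 238.] med z 96.0 rect [ 542.8 -126.8] [12.4 45.4] 18.9
plate 14 [350. 242.] med z 96.8 rect [532.3 -97. ] [ 8.9 10.4] 42.5
plate 13 [344. 245.] med z 93.4 rect [527.5 -80.7] [ 8.5 13.6] 77.9
base 17 [352. 154.] med z 13.3 rect [ 782.8 -112.3] [12.3 12.1] 15.4
base 33 [354. 163.] med z 11.9 rect [ 757.8 -120.9] [31.4 11.9] 22.3
base 89 [301. 180.] med z 13.4 rect [715.5  27. ] [50.  20.5] 18.7
base 555 [343. 233.] med z 12.4 rect [587.1 -94.8] [130.4 171.3] 18.0
side0 table 1.5010360514345393
bar 1273 [408. 254.] med z 166.1 rect [664.2 -70.2] [ 47.4 179.6] 18.3
handle 395 [408. 231.] med z 218.8 rect [663.7 -71. ] [75.5 17.2] 14.6
plate 52 [461. 226.] med z 90.9 rect [860.2  70.7] [17.4 28.8] 88.6
plate 38 [378. 257.] med z 93.6 rect [626.1  -4.2] [12.5 25.3] 49.7
plate 148 [392. 284.] med z 94.7 rect [632.4 -88. ] [38.5 54.8] 62.8
plate 150 [351. 298.] med z 96.4 rect [ 536.9 -113.4] [13.4 80.2] 18.1
plate 73 [425. 299.] med z 93.1 rect [ 688.5 -144.5] [36.1 22.5] 17.5
base 20 [457. 252.] med z 13.0 rect [859.8  65.7] [ 6.2 28. ] 77.6
base 1089 [370. 328.] med z 13.2 rect [ 566.  -128.3] [104.9 212.7] 56.4
base 246 [444. 311.] med z 13.3 rect [ 745.6 -120.8] [90.3 24.7] 19.8
base 40 [483. 318.] med z 11.6 rect [ 825.  -155.4] [ 5.3 49. ] 11.3
```

View pics/c1.png

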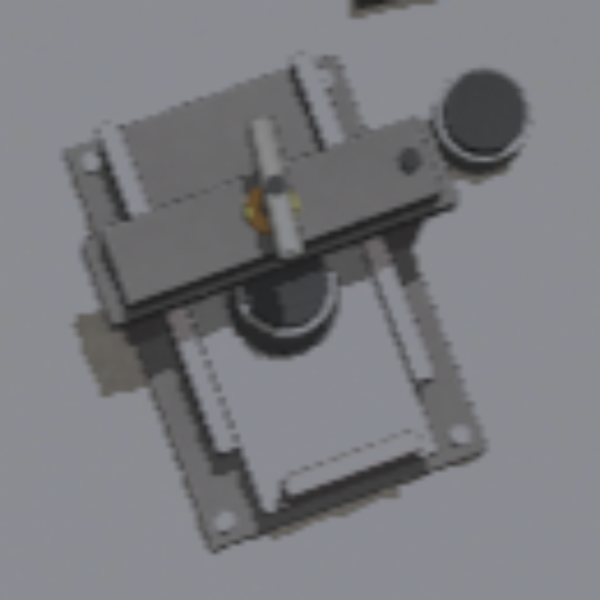

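The press yaw is about 18°. The plate's front face is at about (531,-115), the screw axis at about (664,-70), and the handle bar lies at about 13°. A single grasp covers the whole turn, with the jaws starting at yaw about 103°. First I move in front of the plate with the fingers shut.

Call:
servo_tool(rows=[[[15,-30,0,0.05,0],[35,-70,0,0.1,0],[55,-110,0,0.15,0],[75,-150,0,0.2,0],[95,-190,0,0.25,0],[115,-230,0,0.3,0],[135,-270,0,0.35,0],[155,-310,0,0.4,0],[175,-350,0,0.45,0],[195,-390,0,0.5,0],[215,-430,0,0.55,0],[235,-470,0,0.594,0]]], newtons=40)

```text
time: 1.3
eef_pos: [387.2, 56.8, 219.1]
ee_rot: [-0.111, 0.698, 0.111, 0.698]
force: [0.4, 0.6, -0.1]
opening: 0.1
```

Call:
servo_tool(rows=[[[20,-40,0,0,0],[40,-80,0,0,0],[60,-120,0,0,0],[80,-160,0,0,0],[93,-189,0,0,0],[93,-189,0,0,0],[93,-189,-40,0,0],[93,-189,-80,0,0],[93,-189,-115,0,0],[93,-189,-133,0,0],[93,-189,-133,0,0],[93,-189,-133,0,0]]])

```text
time: 2.5
eef_pos: [480.0, -130.1, 86.7]
ee_rot: [-0.111, 0.698, 0.111, 0.698]
force: [0.4, -0.1, -0.6]
opening: 0.3
```

```bash
python3 - <<'E'
from h import *
o=observe(); print(o)
p,d,c=snap('side','side1')
T,k=c['T'],[c['fx'],c['fy'],c['cx'],c['cy']]
cv2.imwrite('pics/c2.png',cv2.resize(p[200:350,280:480,::-1],(800,600)))
E
```

```text
{'time': 2.5, 'joint_pos': array([-5.03134747e-01,  4.35748162e-01,  1.64278581e+00,  7.32896456e-05,
        1.06279733e+00, -2.38861938e+00]), 'joint_velocities': array([-0.00220363, -0.01907568, -0.01969643, -0.00028527,  0.00095422,
       -0.00061587]), 'effort': array([-2.85232934e-02, -4.06139588e+01, -1.67200005e+01, -1.70538469e-04,
       -3.21934861e-02,  3.80314799e-03]), 'eef_pos': array([ 480.01935987, -130.0523599 ,   86.74472427]), 'ee_rot': array([-0.11082697,  0.69828695,  0.11074935,  0.69846067]), 'force': array([ 0.4472898 , -0.11433272, -0.60528339]), 'wrist_torque': array([-0.05590213, -0.02120683,  0.01969636]), 'opening': 0.29812199407869755}
```

View pics/c2.png

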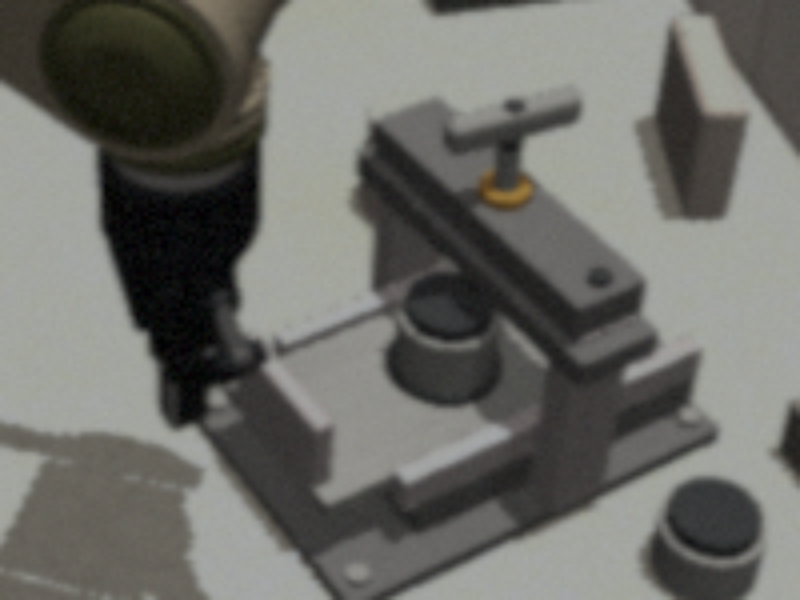

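The fingers stand closed in front of the plate, centred on it. I push in stages.

Call:
servo_tool(rows=[[[9.5,3.1,0,0,0],[19,6.2,0,0,0],[28.5,9.3,0,0,0],[35,11.4,0,0,0],[41,13.3,0,0,0],[46,14.9,0,0,0],[51,16.6,0,0,0],[56,18.2,0,0,0],[61,19.8,0,0,0],[66,21.4,0,0,0],[66,21.4,0,0,0]]])

```text
time: 3.65
eef_pos: [546.4, -108.9, 86.1]
ee_rot: [-0.111, 0.698, 0.111, 0.698]
force: [-0.1, 0.5, -1.1]
opening: 0.1
```

```bash
python3 - <<'E'
from h import *
p,d,c=snap('side','side2')
cv2.imwrite('pics/c3.png',cv2.resize(p[200:350,280:480,::-1],(800,600)))
E
```

```text
(no output)
```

View pics/c3.png

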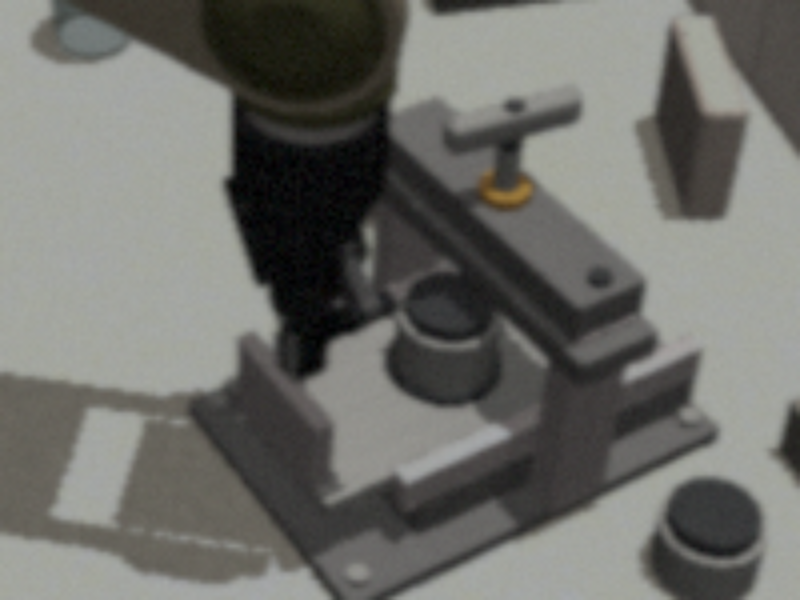

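The view suggests the fingers are at or above the plate with no contact. I'll check where the fingertips really are, using depth and projection.

```bash
python3 - <<'E'
from h import *
def proj(X,T,k):
    q=T[:3,:3].T@(np.array(X)-T[:3,3]); return (k[0]*q[0]/-q[2]+k[2], k[1]*-q[1]/-q[2]+k[3], -q[2])
for f,e in[('side1',(480,-130,86.7)),('side2',(546.4,-108.9,86.1))]:
    p,d,T,k=load(f); P=pts(d,T,k)
    for dz in(0,-19): 
        u,v,z=proj((e[0],e[1],e[2]+dz),T,k); print(f,dz,'px',u,v,'crop',(u-280)*4,(v-200)*4,'z',z,'depth there',d[int(v),int(u)])
    m=(p.max(-1)<45)&(d>0)&(np.hypot(P[...,0]-e[0],P[...,1]-e[1])<70)&(P[...,2]>30)
    Q=P[m]; print(len(Q), 'lowest',Q[np.argsort(Q[:,2])[:200:20]].round(0).tolist())
    x0,x1,y0,y1=(480,600,-165,-70)
    m=(P[...,0]>x0)&(P[...,0]<x1)&(P[...,1]>y0)&(P[...,1]<y1)&(abs(P[...,2]-96)<4)&(p.min(-1)>60)
    r=cv2.minAreaRect(P[m][:,:2].astype(np.float32)); print('plate',m.sum(),r)
p,d,c=snap('wrist','w1'); cv2.imwrite('pics/w1.png',cv2.resize(p,(480,360))[:,:,::-1])
E
```

```text
side1 0 px 325.5286613828217 308.3090631398904 crop 182.1146455312869 433.23625255956154 z 982.0085675096178 depth there 1098.6698
side1 -19 px 325.6265931642811 314.69912523616426 crop 182.5063726571243 458.79650094465705 z 993.602131557358 depth there 1085.7163
2162 lowest [[521.0, -82.0, 72.0], [477.0, -139.0, 115.0], [483.0, -145.0, 122.0], [476.0, -140.0, 130.0], [476.0, -147.0, 145.0], [469.0, -134.0, 150.0], [476.0, -160.0, 153.0], [470.0, -139.0, 154.0], [480.0, -169.0, 157.0], [466.0, -130.0, 163.0]]
plate 138 ((530.7774658203125, -123.71868896484375), (75.72672271728516, 66.00634765625), 55.038299560546875)
side2 0 px 354.67448691812297 296.6369043233264 crop 298.69794767249186 386.5476172933056 z 1008.1917411874778 depth there 993.953
side2 -19 px 354.438556112857 302.9955968904459 crop 297.75422445142794 411.9823875617835 z 1019.785305235218 depth there 982.8387
2265 lowest [[609.0, -90.0, 57.0], [615.0, -104.0, 63.0], [537.0, -113.0, 114.0], [537.0, -113.0, 120.0], [551.0, -122.0, 125.0], [543.0, -119.0, 132.0], [536.0, -112.0, 144.0], [552.0, -114.0, 148.0], [545.0, -142.0, 151.0], [552.0, -125.0, 153.0]]
plate 144 ((539.5083618164062, -113.28131866455078), (17.28573226928711, 79.53462219238281), 18.867599487304688)
```

View pics/w1.png

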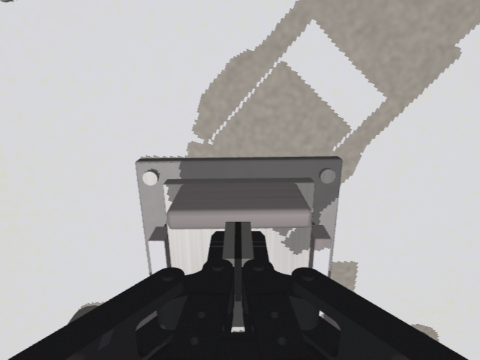

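```bash
python3 - <<'E'
from h import *
p,d,T,k=load('w1'); P=pts(d,T,k)
print('cam',T.round(3).tolist())
for v in range(200,480,16): print(v,[ (int(u),P[v,u].round(0).astype(int).tolist(),int(p[v,u].mean())) for u in(240,300,316,330)])
p,d,T,k=load('side2'); P=pts(d,T,k)
for v in range(270,302,2): print(v,[ (u,P[v,u].round(0).astype(int).tolist(),int(p[v,u].mean())) for u in(348,352,356,360)])
E
```

```text
cam [[-0.309, -0.902, -0.301, 467.574], [0.951, -0.293, -0.098, -134.178], [-0.0, -0.317, 0.949, 240.841], [0.0, 0.0, 0.0, 1.0]]
200 [(240, [535, -163, 1], 217), (300, [523, -127, 0], 148), (316, [521, -118, -1], 149), (330, [518, -109, 0], 149)]
216 [(240, [542, -160, 11], 113), (300, [530, -125, 12], 93), (316, [527, -115, 12], 94), (330, [525, -107, 12], 95)]
232 [(240, [552, -157, 11], 95), (300, [540, -122, 12], 95), (316, [537, -112, 12], 97), (330, [535, -104, 11], 96)]
248 [(240, [544, -151, 54], 117), (300, [533, -122, 59], 79), (316, [531, -114, 59], 78), (330, [528, -108, 59], 78)]
264 [(240, [541, -146, 80], 79), (300, [533, -121, 80], 78), (316, [530, -114, 81], 78), (330, [529, -108, 80], 77)]
280 [(240, [540, -143, 96], 98), (300, [533, -120, 96], 105), (316, [531, -114, 95], 109), (330, [529, -109, 97], 111)]
296 [(240, [547, -142, 98], 142), (300, [536, -119, 103], 115), (316, [536, -112, 101], 19), (330, [533, -107, 102], 63)]
312 [(240, [580, -141, 55], 210), (300, [537, -118, 114], 69), (316, [535, -113, 115], 20), (330, [533, -108, 115], 68)]
328 [(240, [589, -13
[... 2384 characters left out ...]
534, -100, 99], 78), (352, [538, -118, 116], 44), (356, [544, -125, 122], 12), (360, [553, -123, 117], 34)]
292 [(348, [532, -107, 101], 90), (352, [538, -118, 110], 40), (356, [545, -125, 115], 10), (360, [554, -122, 111], 73)]
294 [(348, [532, -110, 97], 88), (352, [538, -118, 104], 67), (356, [545, -124, 108], 66), (360, [568, -75, 56], 136)]
296 [(348, [531, -113, 95], 61), (352, [538, -118, 99], 93), (356, [558, -77, 54], 112), (360, [566, -81, 57], 142)]
298 [(348, [532, -111, 87], 53), (352, [536, -125, 100], 88), (356, [545, -125, 98], 106), (360, [565, -85, 55], 140)]
300 [(348, [531, -113, 83], 53), (352, [536, -128, 97], 71), (356, [544, -130, 98], 94), (360, [563, -92, 56], 139)]
```

The side and wrist depth both put the closed fingertips at z ≈ 101, about 33 mm higher than the reported TCP height implies. They passed just over the plate and touched nothing. I'll back off, go lower and verify.

Call:
servo_tool(rows=[[[-20,-6.5,0,0,0],[-45,-14.6,0,0,0],[-66,-21.4,0,0,0],[-66,-21.4,0,0,0],[-66,-21.4,-15,0,0],[-66,-21.4,-28,0,0],[-66,-21.4,-28,0,0],[-66,-21.4,-28,0,0]]])

```text
time: 4.55
eef_pos: [480.3, -130.4, 58.4]
ee_rot: [-0.111, 0.698, 0.111, 0.698]
force: [-0.6, -0.1, -0.2]
opening: 0.3
```

```bash
python3 - <<'E'
from h import *
print(observe()['eef_pos'],observe()['force'])
p,d,c=snap('wrist','w2'); k=[c[q] for q in('fx','fy','cx','cy')]; P=pts(d,c['T'],k)
for v in range(220,360,10): print(v,[ (int(u),P[v,u].round(0).astype(int).tolist(),int(p[v,u].mean())) for u in(300,316,330)])
p,d,c=snap('side','side3'); k=[c[q] for q in('fx','fy','cx','cy')]; P=pts(d,c['T'],k)
for v in range(296,326,2): print(v,[ (int(u),P[v,u].round(0).astype(int).tolist(),int(p[v,u].mean())) for u in(320,324,328)])
E
```

```text
[ 480.31209689 -130.40353735   58.37616237] [-0.55639838 -0.08217281 -0.20403942]
220 [(300, [463, -146, 0], 142), (316, [459, -138, 1], 137), (330, [457, -130, 2], 137)]
230 [(300, [468, -144, -1], 137), (316, [465, -136, 2], 136), (330, [463, -128, 0], 140)]
240 [(300, [474, -143, -1], 134), (316, [471, -134, 0], 139), (330, [469, -126, 0], 140)]
250 [(300, [480, -141, 0], 140), (316, [477, -132, -1], 137), (330, [474, -124, 1], 140)]
260 [(300, [486, -139, 1], 207), (316, [483, -130, 0], 138), (330, [481, -122, 0], 141)]
270 [(300, [492, -137, 0], 206), (316, [489, -128, 0], 206), (330, [487, -120, 0], 137)]
280 [(300, [499, -135, -1], 206), (316, [495, -126, 0], 206), (330, [493, -118, 0], 207)]
290 [(300, [505, -133, -1], 207), (316, [502, -124, -2], 206), (330, [499, -116, 0], 207)]
300 [(300, [471, -140, 78], 152), (316, [469, -134, 78], 22), (330, [467, -129, 78], 64)]
310 [(300, [471, -140, 86], 64), (316, [469, -134, 86], 19), (330, [467, -129, 87], 64)]
320 [(300, [471, -139, 92], 63), (316, [469, -134, 93], 18), (330, [467, -130, 94], 64)]
330 [(300, [471, -139, 99], 64),
[... 867 characters left out ...]
123], 6)]
310 [(320, [469, -129, 83], 79), (324, [475, -140, 93], 37), (328, [482, -147, 99], 11)]
312 [(320, [469, -128, 76], 65), (324, [475, -139, 86], 40), (328, [482, -145, 91], 4)]
314 [(320, [479, -65, 1], 84), (324, [475, -141, 83], 41), (328, [482, -147, 87], 33)]
316 [(320, [478, -71, 1], 98), (324, [475, -139, 74], 59), (328, [495, -76, 3], 90)]
318 [(320, [477, -74, -2], 95), (324, [486, -78, 0], 94), (328, [494, -83, 4], 99)]
320 [(320, [475, -84, 2], 105), (324, [485, -83, -1], 100), (328, [493, -85, 0], 101)]
322 [(320, [474, -89, 2], 109), (324, [484, -88, -1], 106), (328, [492, -92, 1], 113)]
324 [(320, [473, -96, 3], 97), (324, [482, -96, 2], 95), (328, [491, -97, 0], 133)]
```

The tips are now at z ≈ 74, well on the plate. I push again.

Call:
servo_tool(rows=[[[9.5,3.1,0,0,0],[19,6.2,0,0,0],[28.5,9.3,0,0,0],[35,11.4,0,0,0],[41,13.3,0,0,0],[46,14.9,0,0,0],[51,16.6,0,0,0],[56,18.2,0,0,0],[56,18.2,0,0,0]]])

```text
time: 5.55
eef_pos: [536.1, -111.9, 58.0]
ee_rot: [-0.111, 0.699, 0.111, 0.698]
force: [-3.9, -0.2, 1.7]
opening: 0.1
```

Call:
servo_tool(rows=[[[4.8,1.5,0,0,0],[9.5,3.1,0,0,0],[14.3,4.6,0,0,0],[18,5.8,0,0,0],[18,5.8,0,0,0]]])

```text
time: 6.05
eef_pos: [553.5, -106.0, 58.0]
ee_rot: [-0.11, 0.699, 0.111, 0.698]
force: [-4.4, 1.0, 3.5]
opening: 0.5
```

Call:
servo_tool(rows=[[[1.0,0.3,0,0,0],[1.9,0.6,0,0,0],[1.9,0.6,0,0,0]]])

```text
time: 6.35
eef_pos: [555.1, -105.5, 58.0]
ee_rot: [-0.11, 0.699, 0.111, 0.698]
force: [-5.6, 0.9, 3.1]
opening: 0.1
```

Call:
servo_tool(rows=[[[1.0,0.3,0,0,0],[1.9,0.6,0,0,0],[2.9,0.9,0,0,0],[2.9,0.9,0,0,0]]])

```text
time: 6.75
eef_pos: [557.9, -104.5, 58.0]
ee_rot: [-0.11, 0.699, 0.111, 0.698]
force: [-5.4, 0.8, 3.2]
opening: -0.0
```

Call:
servo_tool(rows=[[[1.0,0.3,0,0,0],[1.0,0.3,0,0,0]]])

```text
time: 6.95
eef_pos: [558.8, -104.2, 58.0]
ee_rot: [-0.11, 0.699, 0.111, 0.698]
force: [-5.9, 1.2, 3.9]
opening: -0.2
```

Call:
servo_tool(rows=[[[1.0,0.3,0,0,0],[1.0,0.3,0,0,0]]])

```text
time: 7.15
eef_pos: [559.2, -104.1, 58.0]
ee_rot: [-0.11, 0.7, 0.111, 0.697]
force: [-10.1, 0.0, 5.2]
opening: 0.3
```

Call:
servo_tool(rows=[[[1.0,0.3,0,0,0],[1.0,0.3,0,0,0]]])

```text
time: 7.35
eef_pos: [559.2, -104.0, 58.0]
ee_rot: [-0.11, 0.7, 0.111, 0.696]
force: [-14.7, -1.2, 8.0]
opening: 0.0
```

Call:
servo_tool(rows=[[[0.7,0.2,0,0,0],[0.7,0.2,0,0,0]]])

```text
time: 7.55
eef_pos: [559.2, -104.0, 58.0]
ee_rot: [-0.11, 0.701, 0.111, 0.696]
force: [-18.8, -3.2, 9.8]
opening: -0.1
```

The slide is hard against the end at about 19 N, with no more motion. I let go by backing straight off.

Call:
servo_tool(rows=[[[-5,-1.6,0,0,0],[-10,-3.2,0,0,0],[-17,-5.5,0,0,0],[-30,-9.7,0,0,0],[-50,-16.2,0,0,0],[-60,-19.5,0,0,0],[-60,-19.5,0,0,0]]])

```text
time: 8.25
eef_pos: [502.0, -123.8, 58.4]
ee_rot: [-0.11, 0.698, 0.11, 0.699]
force: [0.1, 0.0, -0.2]
opening: -0.3
```

Call:
servo_tool(rows=[[[0,0,40,0,85],[0,0,90,0,85],[0,0,140,0,85],[0,0,190,0,85],[0,0,210,0,85],[0,0,210,0,85]]])

```text
time: 8.85
eef_pos: [504.1, -123.6, 271.6]
ee_rot: [-0.112, 0.696, 0.109, 0.701]
force: [0.3, -0.3, -0.1]
opening: 84.6
```

```bash
python3 - <<'E'
from h import *
o=observe(); print(o['eef_pos'],o['force'],o['opening'])
p,d,c=snap('side','side4'); k=[c[q] for q in('fx','fy','cx','cy')]; P=pts(d,c['T'],k)
m=(P[...,0]>500)&(P[...,0]<600)&(P[...,1]>-165)&(P[...,1]<-40)&(abs(P[...,2]-96)<4)&(d>0)
r=cv2.minAreaRect(P[m][:,:2].astype(np.float32)); print('plate',m.sum(),r)
m=(d>0)&(abs(P[...,0]-664)<60)&(abs(P[...,1]+70)<60)&(P[...,2]>195)&(P[...,2]<232); nn,L,st,ce=cv2.connectedComponentsWithStats(m.astype(np.uint8))
for i in range(1,nn):
    Q=P[L==i]
    if len(Q)>50:
        r=cv2.minAreaRect(Q[:,:2].astype(np.float32)); print('handle',len(Q),r,Q[:,2].min(),np.percentile(Q[:,2],95))
cv2.imwrite('pics/c4.png',cv2.resize(p[180:340,280:480,::-1],(800,640))[:600])
E
```

```text
[ 504.05901201 -123.64038085  271.57223   ] [ 0.26548421 -0.31679234 -0.05008263] 84.61586637907325
plate 159 ((564.1505126953125, -104.11954498291016), (13.2063570022583, 82.39208221435547), 17.953428268432617)
handle 359 ((664.2418212890625, -71.2942123413086), (78.1896743774414, 15.761479377746582), 9.7612943649292) 195.70920294253528 225.10798486132336
```

View pics/c4.png

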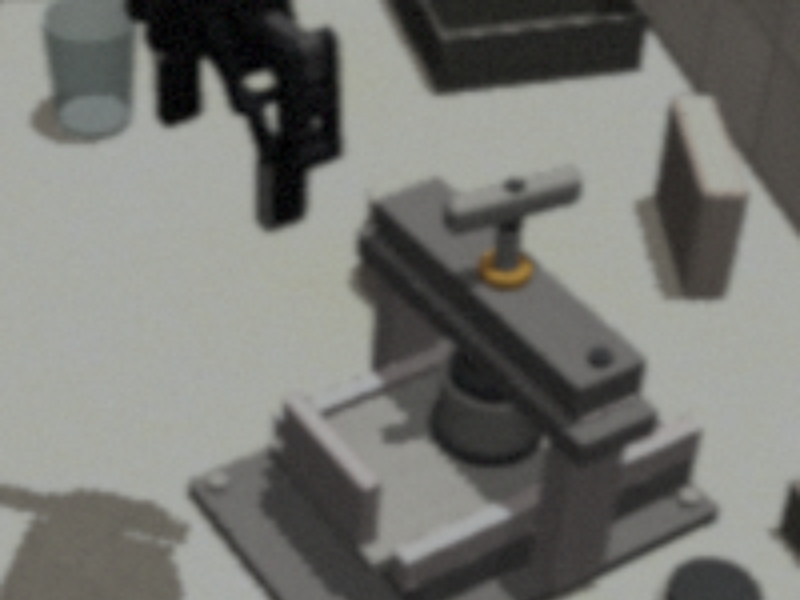

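The slide is caught: the plate has moved 28.5 mm in. The handle bar is at (664,-71), yaw about 12°. Next I go above it and check the fingertip offset close up.

Call:
servo_tool(rows=[[[20,6.5,0,-0.02,85],[50,16,0,-0.05,85],[85,28,0,-0.08,85],[120,39,0,-0.105,85],[145,47,0,-0.105,85],[160,52.5,-10,-0.105,85],[160,52.5,-25,-0.105,85],[160,52.5,-35,-0.105,85],[160,52.5,-35,-0.105,85],[160,52.5,-35,-0.105,85]]])

```text
time: 9.9
eef_pos: [662.3, -70.9, 233.0]
ee_rot: [-0.074, 0.703, 0.074, 0.703]
force: [0.1, 0.7, -0.2]
opening: 84.8
```

```bash
python3 - <<'E'
from h import *
o=observe(); print(o['eef_pos'],o['ee_rot'],o['force'],o['opening'],o['joint_pos'])
p,d,c=snap('wrist','w5'); k=[c[q] for q in('fx','fy','cx','cy')]; P=pts(d,c['T'],k)
q=p.copy()
cv2.imwrite('pics/w5.png',q[:,:,::-1])
E
```

```text
[662.26594941 -70.9075473  233.03496485] [-0.07369373  0.70338365  0.07381074  0.70311638] [ 0.11639918  0.72851617 -0.24519908] 84.756948655886 [-2.84006833e-01  5.87606580e-01  9.02465378e-01  9.98993014e-06
  1.65193319e+00 -2.06378526e+00]
```

View pics/w5.png

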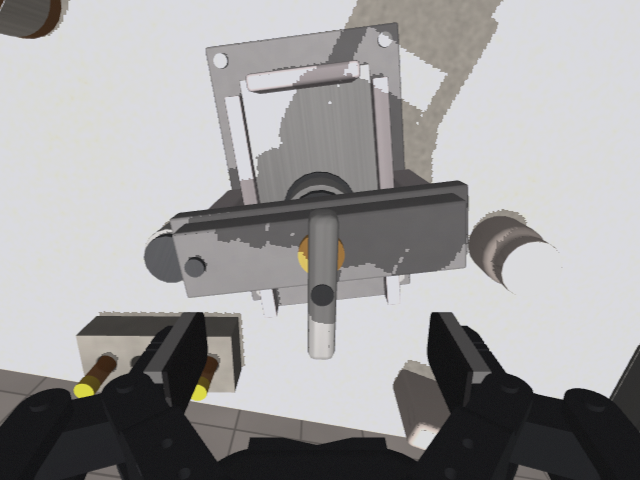

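The bar lies upright in the picture, centred between the fingers, with the screw-head dot at (322,294) and the fingertips at about (195,318) and (440,318). I'll read their heights.

```bash
python3 - <<'E'
from h import *
p,d,T,k=load('w5'); P=pts(d,T,k)
for n,(u0,u1,v0,v1) in{'L':(150,206,310,380),'R':(430,490,310,380)}.items():
    Q=P[v0:v1,u0:u1].reshape(-1,3); Q=Q[(Q[:,2]>225)]; print(n,len(Q),'zmin',np.percentile(Q[:,2],[0,2,10]).round(1),'lowest xyz',Q[np.argsort(Q[:,2])[:200]].mean(0).round(1), Q.min(0).round(), Q.max(0).round())
m=(P[...,2]>205)&(P[...,2]<232)&(d>0); m[:,:290]=0;m[:,355:]=0
Q=P[m]; print('bar',cv2.minAreaRect(Q[:,:2].astype(np.float32)),np.percentile(Q[:,2],[50,90]))
print('dot',P[290:298,318:326].reshape(-1,3).mean(0))
E
```

```text
L 3213 zmin [257.6 260.5 264.7] lowest xyz [ 667.4 -113.9  261.1] [ 582. -127.  258.] [681. -88. 388.]
R 3329 zmin [258.1 261.9 265.9] lowest xyz [646.8 -29.8 262.3] [582. -88. 258.] [664. -17. 388.]
bar ((662.3788452148438, -68.58855438232422), (75.77367401123047, 14.067266464233398), 11.089985847473145) [221.94945791 223.13517642]
dot [661.88708169 -68.70397624 223.41342423]
```

The open tips are at z ≈ 259, so the real TCP is about 33 mm above the reading, the same offset as before. I descend 49 mm, shift 2 mm left and close.

Call:
servo_tool(rows=[[[0,2,-8,0,85],[0,2,-20,0,85],[0,2,-32,0,85],[0,2,-42,0,85],[0,2,-49,0,85],[0,2,-49,0,85],[0,2,-49,0,85]]])

```text
time: 10.65
eef_pos: [662.5, -68.8, 184.3]
ee_rot: [-0.074, 0.703, 0.074, 0.703]
force: [-0.9, 0.8, 0.5]
opening: 85.0
```

Call:
servo_tool(rows=[[[0,0,0,0,8],[0,0,0,0,8],[0,0,0,0,8],[0,0,0,0,8],[0,0,0,0,8],[0,0,0,0,8],[0,0,0,0,8],[0,0,0,0,8]]], newtons=40)

```text
time: 11.45
eef_pos: [662.3, -68.6, 184.4]
ee_rot: [-0.074, 0.703, 0.074, 0.703]
force: [-1.1, 2.7, 2.2]
opening: 13.4
```

```bash
cat > tab.py <<'E'
from h import *
import sys
o=observe(); print('t',o['time'],o['eef_pos'].round(1),o['force'].round(1),o['wrist_torque'].round(2),o['opening'],o['joint_pos'][5])
p,d,c=snap('side',sys.argv[1]); T=c['T'];k=[c[q] for q in('fx','fy','cx','cy')]
c18,s18=np.cos(.314),np.sin(.314)
def proj(x,y,z):
    X=np.array([664.2-20*c18+x*c18-y*s18,-70.5-20*s18+x*s18+y*c18,z]); q=T[:3,:3].T@(X-T[:3,3]); return k[0]*q[0]/-q[2]+k[2],-k[1]*q[1]/-q[2]+k[3]
for y in(100,118): print('tab px',y,proj(20,y,127))
q=p[205:255,340:420]
cv2.imwrite('pics/'+sys.argv[1]+'c.png',cv2.resize(q[:,:,::-1],(800,500),interpolation=cv2.INTER_CUBIC))
E
python3 tab.py s6
```

```text
t 11.45 [662.3 -68.6 184.4] [-1.1  2.7  2.2] [ 0.38  0.24 -0.17] 13.400960173107269 -2.060778877898121
tab px 100 (np.float64(378.2608563899644), np.float64(237.6079885276012))
tab px 118 (np.float64(373.9055557085317), np.float64(233.431496694464))
```

View pics/s6.png

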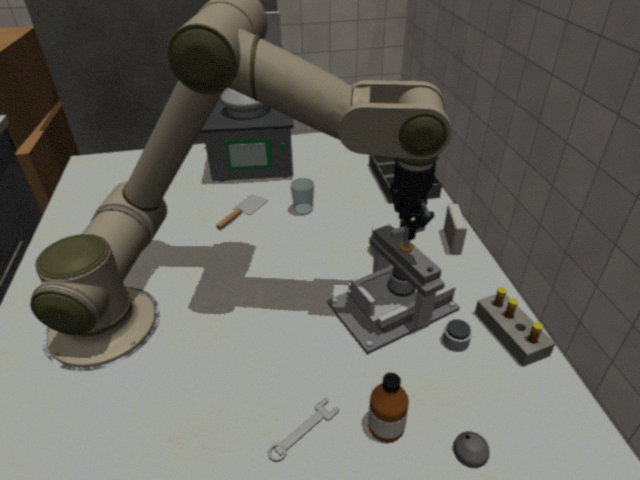

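The bar is gripped at 13.4 mm. From the side the tab is hidden behind the crossbar, so I'll check whether the top or wrist camera can see its location.

```bash
cat > tab.py <<'E'
from h import *
import sys
o=observe(); print('t',o['time'],o['eef_pos'].round(1),'F',o['force'].round(1),'M',o['wrist_torque'].round(2),'j6',o['joint_pos'][5].round(2))
c18,s18=np.cos(.314),np.sin(.314)
for n in sys.argv[2:]:
    p,d,c=snap(n,sys.argv[1]+n); T=c['T'];k=[c[q] for q in('fx','fy','cx','cy')]; P=pts(d,T,k)
    D=P[...,:2]-[664.2,-70.5]; x=D[...,0]*c18+D[...,1]*s18; y=-D[...,0]*s18+D[...,1]*c18
    q=T[:3,:3].T@(np.array([664.2-109*s18,-70.5+109*c18,124])-T[:3,3]); u,v=k[0]*q[0]/-q[2]+k[2],-k[1]*q[1]/-q[2]+k[3]
    m=(d>0)&(abs(x)<16)&(y>60)&(y<130)&(P[...,2]>105)&(P[...,2]<140)
    print(n,'tab mid px',int(u),int(v),'sight z there',P[int(v),int(u)].round() if 0<u<640 and 0<v<480 else None,'n',m.sum(),'y max',np.sort(y[m])[-5:].round(1),'cols',p[m&(y>101)].mean(0) if (m&(y>101)).any() else None)
E
python3 tab.py s7 top wrist; python3 -c "
import cv2
a=cv2.imread('pics/s7top.png')[140:270,260:430]; b=cv2.imread('pics/s7wrist.png')
cv2.imwrite('pics/c7.png',cv2.hconcat([cv2.resize(a,(392,300)),cv2.resize(b,(400,300))]))"
```

```text
t 11.5 [662.4 -68.6 184.4] F [-1.3  3.3  2.5] M [ 0.44  0.24 -0.14] j6 -2.06
top tab mid px 297 202 sight z there [657.  38.   1.] n 4 y max [ 97.3  98.2  99.6 100.5] cols None
wrist tab mid px 498 238 sight z there [621.  11. 164.] n 3 y max [100.2 101.4 101.8] cols [83.  82.  81.5]
```

View pics/c7.png

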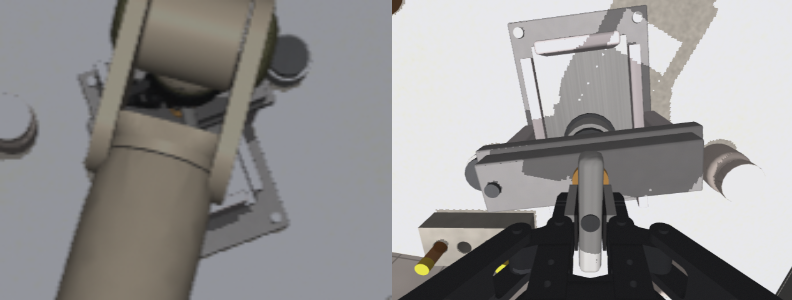

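The tab spot (297,202) is visible in the top view. I turn clockwise 0.9 rad, following the 4 mm/rad descent.

Call:
servo_tool(rows=[[[0,0,-0.4,-0.1,8],[0,0,-0.8,-0.2,8],[0,0,-1.2,-0.3,8],[0,0,-1.6,-0.4,8],[0,0,-2.0,-0.5,8],[0,0,-2.4,-0.6,8],[0,0,-2.8,-0.7,8],[0,0,-3.2,-0.8,8],[0,0,-3.6,-0.9,8],[0,0,-3.6,-0.9,8]]])

```text
time: 12.6
eef_pos: [662.7, -67.4, 180.7]
ee_rot: [0.241, 0.665, -0.239, 0.665]
force: [-0.2, 7.9, 3.9]
opening: 13.4
```

```bash
python3 tab.py s8 top
```

```text
t 12.6 [662.7 -67.4 180.7] F [-0.2  7.9  3.9] M [ 1.18  0.05 -0.12] j6 -1.16
top tab mid px 297 202 sight z there [658.  38.  -5.] n 4 y max [ 97.3 100.3 101.1 101.4] cols [102.   97.5  92.5]
```

Call:
servo_tool(rows=[[[0,1,-0.4,-0.1,8],[0,1.5,-0.8,-0.2,8],[0,1.5,-0.8,-0.2,8]]])

```text
time: 12.95
eef_pos: [662.8, -67.1, 179.9]
ee_rot: [0.305, 0.638, -0.305, 0.638]
force: [2.3, 3.6, 3.1]
opening: 13.2
```

```bash
python3 tab.py s9 top
```

```text
t 12.95 [662.8 -67.1 179.9] F [2.3 3.6 3.1] M [ 0.46 -0.23 -0.11] j6 -0.96
top tab mid px 297 202 sight z there [659.  38.  -6.] n 3 y max [100.3 100.9 101.5] cols [117. 112. 107.]
```

Call:
servo_tool(rows=[[[0,0,-0.4,-0.1,8],[0,0,-0.8,-0.2,8],[0,0,-0.8,-0.2,8]]])

```text
time: 13.3
eef_pos: [663.1, -67.0, 179.2]
ee_rot: [0.367, 0.604, -0.366, 0.605]
force: [3.4, 4.4, 2.2]
opening: 13.2
```

```bash
cat >> tab.py <<'E'
if 'top' in sys.argv:
    a=load('s7top')[0].astype(int); b=load(sys.argv[1]+'top')[0].astype(int); D=abs(a-b).max(-1)[180:225,275:325]>25
    v,u=np.nonzero(D); print('changed px',D.sum(),(u.mean()+275,v.mean()+180) if D.sum() else '')
E
python3 tab.py s10 top
```

```text
t 13.3 [663.1 -67.  179.2] F [3.4 4.4 2.2] M [ 0.66 -0.54 -0.16] j6 -0.76
top tab mid px 297 202 sight z there [657.  38.   2.] n 2 y max [100.1 101.6] cols [117. 112. 107.]
changed px 100 (np.float64(315.05), np.float64(187.87))
```

Call:
servo_tool(rows=[[[0.5,0.5,-0.4,-0.1,8],[0.5,0.5,-0.8,-0.2,8],[0.5,0.5,-0.8,-0.2,8]]])

```text
time: 13.65
eef_pos: [663.3, -66.9, 178.4]
ee_rot: [0.425, 0.565, -0.425, 0.566]
force: [1.5, 2.0, 2.0]
opening: 13.1
```

```bash
sed -i 's/275:325/275:306/' tab.py; python3 tab.py s11 top
```

```text
t 13.65 [663.3 -66.9 178.4] F [1.5 2.  2. ] M [ 0.37 -0.41 -0.14] j6 -0.56
top tab mid px 297 202 sight z there [657.  38.   2.] n 2 y max [100.  100.8] cols None
changed px 19 (np.float64(299.0526315789474), np.float64(206.10526315789474))
```

```bash
python3 - <<'E'
from h import *
for f in['s7top','s9top','s10top','s11top']:
    p,d,T,k=load(f); print(f); print(p[194:214:2,288:308].mean(-1).astype(int))
E
```

```text
s7top
[[148 149 149 149 149 150 149 149 149 120  87 112 117 128 132 133 134 134
  135 135]
 [149 149 148 149 150 148 148 149 149 135 103  93 113 125 125 126 126 127
  128 129]
 [149 148 149 149 149 149 149 149 149 149 127 104 119 118 119 120 121 122
  122 123]
 [149 149 149 149 149 149 150 150 149 149 140 123 115 113 114 115 115 116
  117 106]
 [149 149 149 150 149 149 149 149 148 149 134 109 108 108 109 110 111 111
  113  95]
 [149 149 149 149 149 150 149 149 149 137 113 103 102 103 104 104 105 106
   97  72]
 [149 149 149 149 149 149 149 149 150 128  93  97  95  96  97  97  98 100
   85  67]
 [149 149 148 148 148 148 148 149 130  94  85  85  86  87  88  89  90  86
   78  81]
 [149 149 149 149 149 149 149 131  92  78  73  73  75  77  78  76  72  72
   79  87]
 [149 149 149 149 149 149 149 149 122  63  57  59  60  60  60  66  73  79
   85  91]]
s9top
[[148 149 149 149 149 149 149 149 149 120  88 103 112 134 133 134 135 136
  136 136]
 [149 148 148 149 149 148 148 149 149 135 106 109 126 125 126 127 128 129
  130 131]
 [149 148 149 149 149 149 149 149 149 149 132 112 119 119 120 121 1
[... 1629 characters left out ...]
 128 129
  130 129]
 [149 148 149 149 149 150 149 149 149 149 131 109 119 119 120 121 122 123
  124 105]
 [149 149 149 149 149 149 149 149 149 149 136 115 114 115 115 115 116 117
  119  97]
 [149 149 149 149 149 149 149 149 148 131 105 108 109 109 110 111 112 112
   97  69]
 [149 149 149 149 149 149 149 149 149 134 106 102 103 104 105 105 106 110
   93  58]
 [149 149 149 149 149 149 149 149 138 111  95  96  97  97  98  99  98  90
   77  79]
 [149 149 148 148 148 148 148 149 124  79  86  87  88  89  90  90  87  78
   78  86]
 [149 149 149 149 149 149 149 149 124  74  74  76  77  79  77  72  72  77
   83  90]
 [149 148 149 149 149 149 149 149 120  58  60  62  63  62  62  73  77  83
   89  95]]
```

Call:
servo_tool(rows=[[[0.3,0.3,-0.4,-0.1,8],[0.3,0.3,-0.8,-0.2,8],[0.3,0.3,-0.8,-0.2,8]]])

```text
time: 14.0
eef_pos: [663.6, -66.8, 177.5]
ee_rot: [0.479, 0.52, -0.479, 0.521]
force: [4.0, 2.0, 2.3]
opening: 13.0
```

```bash
python3 tab.py s12 top wrist
```

```text
t 14.0 [663.6 -66.8 177.5] F [4.  2.  2.3] M [ 0.2  -0.58 -0.13] j6 -0.36
top tab mid px 297 202 sight z there [656.  38.   4.] n 2 y max [100.1 100.9] cols None
wrist tab mid px 268 62 sight z there [615.  45.  -0.] n 1388 y max [102.9 102.9 103.  103.2 103.3] cols [122.62096774 120.10080645 120.12096774]
changed px 26 (np.float64(298.61538461538464), np.float64(207.8846153846154))
```

The wrist camera now sees the left end directly. The tab is not out yet (crosshead face at about y = 102, nothing beyond it). Next steps.

Call:
servo_tool(rows=[[[0.3,0.3,-0.4,-0.1,8],[0.3,0.3,-0.8,-0.2,8],[0.3,0.3,-0.8,-0.2,8]]])

```text
time: 14.4
eef_pos: [663.9, -66.8, 176.8]
ee_rot: [0.529, 0.469, -0.529, 0.47]
force: [5.4, -1.4, 4.2]
opening: 13.2
```

```bash
python3 tab.py s13 top wrist
```

```text
t 14.4 [663.9 -66.8 176.8] F [ 5.4 -1.4  4.2] M [-0.16 -0.79 -0.08] j6 -0.16
top tab mid px 297 202 sight z there [658.  38.  -2.] n 2 y max [100.2 103.6] cols [124. 121. 122.]
wrist tab mid px 228 77 sight z there [605.  45.  -1.] n 1531 y max [106.4 106.4 106.4 106.4 106.5] cols [179.88586031 176.85860307 177.30153322]
changed px 29 (np.float64(298.7931034482759), np.float64(206.0689655172414))
```

It is starting to creep (ymax 106, white). Smaller steps now.

Call:
servo_tool(rows=[[[0.3,0,-0.2,-0.05,8],[0.3,0,-0.4,-0.1,8],[0.3,0,-0.4,-0.1,8]]])

```text
time: 14.8
eef_pos: [664.0, -66.8, 176.4]
ee_rot: [0.551, 0.443, -0.551, 0.444]
force: [5.0, -2.5, 3.4]
opening: 13.2
```

```bash
python3 tab.py s14 top wrist
```

```text
t 14.8 [664.  -66.8 176.4] F [ 5.  -2.5  3.4] M [-0.31 -0.68 -0.05] j6 -0.06
top tab mid px 297 202 sight z there [632.  34. 130.] n 43 y max [118.2 118.3 118.4 118.9 119. ] cols [137.52380952 138.4047619  143.16666667]
wrist tab mid px 209 87 sight z there [630.  34. 125.] n 3070 y max [120.7 120.7 120.8 120.8 120.9] cols [214.26474501 213.33126386 216.02793792]
changed px 79 (np.float64(296.27848101265823), np.float64(213.70886075949366))
```

Popped: both cameras see the white tab about 18 mm out. I open, rise straight up and back away.

Call:
servo_tool(rows=[[[0,0,0,0,30],[0,0,0,0,60],[0,0,0,0,85],[0,0,0,0,85],[0,0,0,0,85],[0,0,0,0,85],[0,0,15,0,85],[0,0,40,0,85],[0,0,70,0,85],[0,0,90,0,85],[0,0,90,0,85]]])

```text
time: 16.0
eef_pos: [664.5, -66.4, 269.4]
ee_rot: [0.553, 0.44, -0.551, 0.444]
force: [-1.0, -0.0, 0.4]
opening: 84.9
```

Call:
servo_tool(rows=[[[-20,-5,0,0,85],[-60,-15,0,0,85],[-100,-25,0,0,85],[-140,-35,0,0,85],[-180,-45,0,0,85],[-200,-50,0,0,85],[-200,-50,0,0,85],[-200,-50,0,0,85]]])

```text
time: 16.8
eef_pos: [463.8, -116.2, 265.7]
ee_rot: [0.552, 0.442, -0.552, 0.442]
force: [0.5, 0.2, 0.4]
opening: 85.3
```

```bash
python3 tab.py s15 top; python3 - <<'E'
from h import *
p,d,c=snap('side','side9'); k=[c[q] for q in('fx','fy','cx','cy')]; P=pts(d,c['T'],k)
m=(P[...,0]>500)&(P[...,0]<600)&(P[...,1]>-165)&(P[...,1]<-40)&(abs(P[...,2]-96)<4)&(d>0)
print('plate',m.sum(),cv2.minAreaRect(P[m][:,:2].astype(np.float32)))
a=cv2.imread('pics/s15top.png')[120:300,140:500]
b=cv2.imread('pics/side9.png')
cv2.imwrite('pics/fin.png',cv2.hconcat([cv2.resize(b,(400,300)),cv2.resize(a,(400,200)).copy() if 0 else cv2.copyMakeBorder(cv2.resize(a,(400,200)),0,100,0,0,cv2.BORDER_CONSTANT)]))
E
```

```text
t 16.8 [ 463.8 -116.2  265.7] F [0.5 0.2 0.4] M [ 0.01  0.01 -0.  ] j6 -0.27
top tab mid px 297 202 sight z there [633.  34. 126.] n 138 y max [118.3 118.3 118.5 118.8 119. ] cols [132.02531646 133.12658228 138.59493671]
changed px 224 (np.float64(300.1607142857143), np.float64(206.07589285714286))
plate 159 ((564.440673828125, -104.7260513305664), (13.710113525390625, 80.345703125), 18.934181213378906)
```

View pics/fin.png

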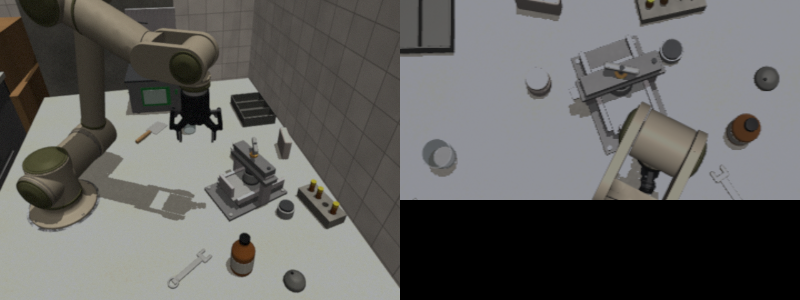

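The slide is still caught, the tab is out at the crosshead's left end, the arm is clear, and the bystanders are where they were. I'm handing in.

```bash
python3 -c "
from bench import *
print(close_job())"
```

```text
the job is handed in; nothing more can be done
None
```

The slide is pushed in and held by its catch, and the force tab has popped out. I handed the job in at about 17 s; the interface reports no verdict.

- **Slide:** I pressed it to the end with about 19 N and let go. It came back and held, and the last side view shows the plate about 28.5 mm in from where it started (nominal 29 mm).
- **Clamp screw:** I turned it clockwise about 2.0 rad in one grasp. The tab popped during the last 0.1 rad step, and I stopped there, well within an eighth of a turn. The wrist and top views both showed the tab about 18 mm out. It was still out in the top view after I let go and backed the arm away.
- **Bystanders:** They look unmoved in the final pictures. I compared these by eye and did not measure them.
- **Reading that disagreed:** The reported tool height was about 33 mm lower than the cameras showed. Because of this, my first push passed just over the plate with no contact force. I corrected for the offset from camera depth in the later moves.
- **Side loads:** The largest side force on the tool while turning the screw was about 8 N, because the grasp was slightly off the screw's axis. I shifted the tool to reduce it.

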